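# Clamp the watch case for strap-pin work

### The arm

A 6-joint arm with a two-finger parallel gripper is mounted at the origin on a cart in front of the work surface, level with it; the furniture and walls round the work are solid. World frame = base frame: x ahead of the robot, y to its left, z up, the work surface at z = 0. Lengths are in m, angles in rad, forces in N, time in s.
With the tool pointing down it reaches from about 0.3 to 0.875 m from the base axis. Payload 6.4 kg.
Tool frame: the origin (TCP) lies at the centre of the arm's flange, where the gripper is bolted on; the fingertips stand 173 mm ahead of it and the grasp point (between the pads) lies 155 mm ahead of it (ctrl.pinch_z is the distance from the TCP to the grasp point, in m); z points along the fingers, y is the direction in which the jaws open and shut (so a half turn about z gives the same grasp; the last joint's range is limited). The gripper opens to 85 mm and grips with 20 to 120 N. Pads are 22 mm wide; open, the fingers measure 114 mm over their backs; the gripper's body (76 mm by 85 mm) begins 54 mm behind the grasp point. The pads swing forward as they close: fully open they stand 13 mm farther back than shut.
Start: joints at [0.924, 0.181, 1.607, -0, 1.354, -0.206], TCP at [0.245, 0.52, 0.405] pointing down, gripper open.
Joint ranges: [-2.99, 2.99], [-0.89, 2.07], [0.3, 2.58], [-1.14, 4.28], [0, 2.63], [-3.12, 3.12]. Speed limits (rad/s): [2.57, 2.57, 3.01, 3.14, 3.14, 3.14].

### API

Orientations are given as a unit quaternion [w, x, y, z].
In Python, from bench import ctrl gives the robot as it stands.
- The arm moves only by the tool drive_tool, never from a script. Its argument "commands" is a list that holds one entry, the list of rows, each a list of 7 numbers: the shift along the tool's x, y, z in units of 50 mm (1.0 is 50 mm), then the turn, a rotation vector about the tool's x, y, z in units of 8 degrees (1.0 is 8 degrees), then the closure in counts, from 0 (fully open) to 255 (shut). A call has 1 to 10 rows; each row shifts and turns the commanded pose from where the row before left it, along the tool's axes as they then stand; what a row does not reach is not made up. A row lasts 1/10 s, in which the tool goes at most 50 mm and 8.59 degrees, less where a joint would pass 70% of its speed; a pose out of reach is approached as far as the arm can. A call is refused whole if a number of a shift passes 1 or a number of a turn 1, either way. A call with a gripper value outside its range is refused whole. The fingers move at their own pace and stop on an object; the grip force is fixed at half the most. Time passes only in rows, so rows that do not move let the fingers close. It gives the time, the measured TCP pose, the force and the opening at its end, in the units of the state.
- ctrl.get_obs(): the state, without advancing time (a new reading comes with each control period).
- ctrl.camera(name): name is "side" or "top"; returns a dict with "pixels" (400x640x3 uint8, red, green, blue), "depth" (400x640 float32, m along the optical axis (not along the pixel's ray), 0 where there is no reading), "intrinsics" (3x3 intrinsics, pixels), "R" (3x3) and "t" (3): a world point X has camera coordinates R X + t. Camera axes: x right, y down, z forward; pixel columns grow to the right and rows downward; lengths in m; the calibration is good to about 2 mm. A picture is of the moment at which its call begins.
- ctrl.hand_in(): hands the job in, once; it reports no verdict.
The state is a dict: "time_s": time; "q": joint angles; "dq": joint speeds; "joint_efforts": joint torques, N m; "eef_pos": TCP position; "eef_rot": TCP orientation; "wrist_force": force on the tool from outside, world axes, zero at the start; "torque": the same for the moment, N m; "opening": opening from 0.0 (shut) to 1.0 (fully open).
Only numpy, scipy, OpenCV 4.12 (cv2) and the standard library are available. Lean on these libraries where they do the work, as an engineer would, in place of code of your own. Each camera call takes 0.05 s, during which the arm holds its last target. There are 200 camera calls.

### The job

Make the watch case ready for strap-pin work: with the closed fingers, push the watch that lies between the guide rails of the clamping fixture along them, away from its open end, until it sits fully home against the V stop. Then push the lever of the toggle clamp over and down past its dead point until it snaps into lock, so that the pad holds the watch. Pick nothing up, and leave the other things on the bench where they are.

Things in the scene. Friction and masses are not known exactly. Their poses are not given: they have to be found in the camera images.
- fixture: Fixed aluminium plate with guide rails, white V stop and steel toggle clamp. Origin on the bench, under the centre of the round watch case when home. z up; +x: push direction, along the rails to the V stop; the clamp is on the -y side. Plate x -85 to +45, y -115 to +40 mm, its top (bed) at z 10 mm. Whole clamp in the plane x = +12 mm, its base y -95 to -45, up to z 54 mm. Yaw up to 0.35 rad.
- watch: Loose round steel watch case, 44 mm across, 17 mm high, 0.06 kg, dial up on the bed. Origin on its underside; case centre at (+1, +2) mm. Its two strap lugs point along its -x, to the rails' open end: flat ends 26 mm from the origin, y -15 to -10 and +13 to +19 mm, 5 to 11 mm above the underside. Starts 25 to 45 mm short of home, up to 0.08 rad turned; slides with about 1 N.
- watch_home (a point): Point on the bed, fixed to the fixture, where the watch's origin lies when fully home against the V stop (fixture frame x -1, y -2, z +10 mm); axes as the fixture's. The rails run from fixture x -75 to +3 mm, 47 mm apart, 4.5 mm higher than the bed; the V stop stands 11 mm above the bed and begins about 15 mm beyond this point.
- clamp_lever (a joint): Lever angle, rad. 0: open, lever 1.15 rad above level, leaning to fixture -y. Grows as the lever is pushed over and down to -y; 0.65: dead point; about 1.05: locked at its stop, lever 0.10 rad above level. A spring pushes back with up to 0.4 N m (5 N at the grip) and returns it to 0 if let go before the dead point, and snaps it into lock beyond. The pressing bar follows the lever.
- lever_grip (a point): Point on the centre line of the lever, in the middle of its black grip, 80 mm from the pivot; a straight grip 16 mm thick that ends 103 mm from the pivot. Open, it is at fixture y -111, z +119 mm; locked at about y -158, z +54 mm.
- lever_pivot (a point): Point on the lever's hinge axis, which runs along the fixture's x: fixture x +12, y -78, z +46 mm. Fixed to the fixture; axes as the fixture's.
- clamp_pad: Rubber pad, 14 mm across, on a spring screw at the pressing bar's free end; locked, it presses with about 4 N on a watch that is home, 12 mm beyond the case centre. Origin on the screw, 18 mm from the pad's face. While open, the 10 mm wide bar slopes up from fixture (y -58, z 42) to about (y -11, z 85) mm, the screw's top at z 95 mm.
- spare_watch: Bystander: a second, like watch case, loose on the bench beside the fixture on its +y side. Origin on its underside.
- pin_tool: Bystander: thin pin tool, 91 mm long and 8 mm high, on the bench to the -y side of the fixture, beneath or near the lever's end. Origin on its underside.
- oil_bottle: Bystander: dropper bottle, 30 mm across and 95 mm high, standing behind the V stop. Origin on its underside.
- parts_tin: Bystander: round white tin, 50 mm across, 21 mm high. Origin on its underside.
- loupe: Bystander: black eye loupe, 35 mm across, 34 mm high. Origin on its underside.
- marker: Bystander: marker pen, 134 mm long, 13 mm thick. Origin on its underside.
- tweezers: Bystander: steel tweezers, 124 mm long, 10 mm high. Origin on its underside.
- lever_press: Obstacle, not part of the job: fixed green bench press at the left of the bench, 0.33 m high with its ball handle, within about 0.15 m of its origin (centre of its foot, on the bench); keep the arm and the gripper clear of it on the way in.
There are look-alikes about, which are no part of the job. Leave any blue or pink look-alike of the watch alone.

How it is judged:
By the outcome, as a careful person would: the job done as asked, in the order asked, and still so for the second after the job is handed in, with the robot touching nothing.
It also fails if it takes over 50 s, if anything falls off the work surface, if the arm or the gripper's body presses on something with over 40 N, if the wrist force passes 120 N, or if a joint passes its speed limit or range.

## Working session

There is one attempt and no reset: what is moved stays moved. The work goes in short steps, Python scripts to look and compute and a tool call to move; the robot and the scene stay as the last step left them, time stands still between calls to the robot, and variables do not carry over. Pictures are saved under pics/ and viewed, about 8 in all and at most 12, crops included, and the job is handed in when it is done.

Besides the shell and the picture viewer there is one more tool, called after "Emit:" in YAML: its name, and indented under it one key for each argument. drive_tool: Moves the arm, as the interface text tells. Its arguments: {"type":"object","properties":{"commands":{"type":"array","items":{"type":"array","items":{"type":"array","items":{"type":"number"}}}}},"required":["commands"]}

```bash
mkdir -p pics; cat > h.py <<'E'
import numpy as np,cv2
from bench import ctrl
def snap(n,f):
    c=ctrl.camera(n); np.savez('pics/'+f+'.npz',**c); cv2.imwrite('pics/'+f+'.png',c['pixels'][:,:,::-1]); return c
def world(c,mask=None):
    K=c['intrinsics'];d=c['depth'];v,u=np.mgrid[:d.shape[0],:d.shape[1]]
    P=np.stack([(u-K[0,2])/K[0,0]*d,(v-K[1,2])/K[1,1]*d,d],-1)
    return (P-c['t'])@c['R']
E
python3 - <<'E'
from h import *
for n in('top','side'):
    c=snap(n,n+'0'); print(n,c['intrinsics'].tolist(),(-c['R'].T@c['t']).round(3),c['R'].round(2).tolist())
o=ctrl.get_obs();print({k:np.round(v,3).tolist() for k,v in o.items()},ctrl.pinch_z)
E
```

```text
top [[518.787689524835, 0.0, 322.1627638421832], [0.0, 518.787689524835, 204.42695047690475], [0.0, 0.0, 1.0]] [ 0.199 -0.036  1.615] [[0.01, -1.0, -0.01], [-0.98, -0.0, -0.18], [0.18, 0.01, -0.98]]
side [[372.9686872008671, 0.0, 319.52523989308645], [0.0, 372.9686872008671, 197.32138868657623], [0.0, 0.0, 1.0]] [ 0.249 -0.76   0.611] [[0.94, -0.34, 0.01], [-0.19, -0.53, -0.83], [0.29, 0.78, -0.56]]
{'time_s': 0.1, 'q': [0.924, 0.181, 1.608, 0.0, 1.354, -0.206], 'dq': [0.001, -0.003, -0.002, 0.002, 0.001, -0.0], 'joint_efforts': [0.0, -44.588, -35.224, -0.0, 0.004, 0.0], 'eef_pos': [0.245, 0.52, 0.404], 'eef_rot': [-0.0, 0.219, 0.976, -0.001], 'wrist_force': [-0.148, 0.007, 0.169], 'torque': [0.001, 0.004, 0.013], 'opening': 1.005} 0.1547
```

View pics/top0.png

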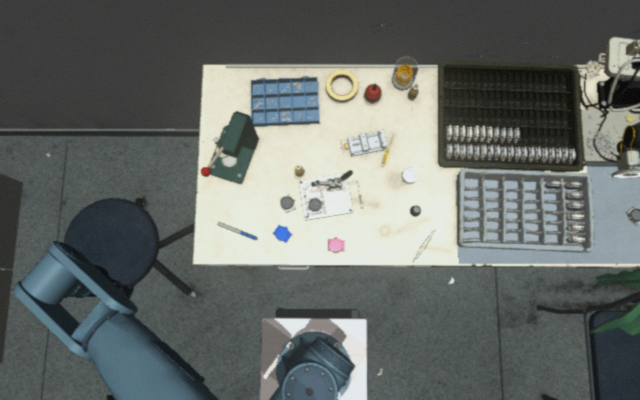

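View pics/side0.png

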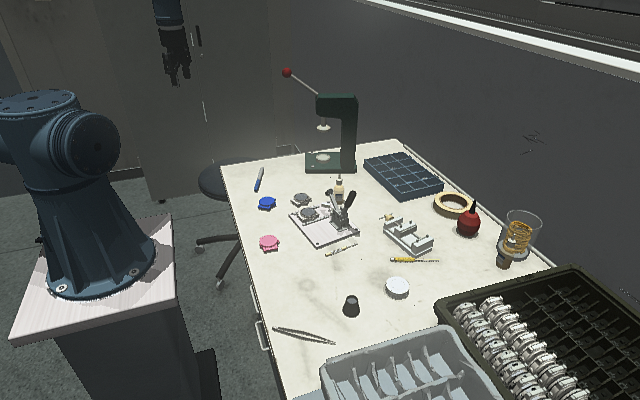

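```bash
python3 - <<'E'
from h import *
a=np.load('pics/top0.npz');p=a['pixels'][:,:,::-1]
b=np.load('pics/side0.npz');q=b['pixels'][:,:,::-1]
A=cv2.resize(p[155:235,265:375],None,fx=7,fy=7,interpolation=cv2.INTER_CUBIC)[:, :770]
B=cv2.resize(q[165:265,245:375],None,fx=6,fy=6,interpolation=cv2.INTER_CUBIC)
cv2.imwrite('pics/A.png',A);cv2.imwrite('pics/B.png',B)
W=world(a)
# plate region: z ~10mm
m=np.zeros(W.shape[:2],bool);m[160:230,270:375]=1
m&=(W[...,2]>0.005)&(W[...,2]<0.016)
pts=W[m];print(len(pts),pts.min(0),pts.max(0))
print((W[160:230:6,280:372:6,2]*1000).round().astype(int))
bench=W[240:255,350:400];print(bench[...,2].mean(),bench[...,2].std())
for n,(u,v) in dict(watch=(316,204),spare=(288,203)).items(): print(n,W[v,u])
E
```

```text
1900 [ 0.41816776 -0.18808861  0.00500545] [0.64330053 0.14441878 0.01599244]
[[   0   -8    5   -1   -2   -1   -5   -6   -1   -4    4    8 1615   -3
    -8    7]
 [  -2    1    0   92    5    1   -1   -2   -1    2   -5    2    0  -10
     1   -1]
 [   4    2   -4   55   19   -4    0    4    2   -1    8  121  139   -1
    -7    3]
 [  -6    2    4    7    3    5   12    6   12   55   77  107    4    0
    -2    1]
 [   2    3    4   -3   14   11   27   58   50   17   13    6    1   12
     3    7]
 [   6    4    0    4   13   12   15   15   10   12    7   10   -8    1
    -4   -5]
 [   1   18   -3    0   14   11   14   13    9    8   22    6    1   -4
    -3    0]
 [  13   10   14   -4    4   27   28    9   11    8   14    7   -1   -1
    -1   -5]
 [  -4   19   18   -2   12   30   24   10    8   15   12    9   10    1
     0   -3]
 [   1    2    0    6   12   12   16    8   12   10    4   -2   -1    3
     0   -2]
 [   4    0   -3   -3    1    2    5   -1    9    4    0    3   -3   -1
    -1   -1]
 [  11    9    4    1   -2    0    3   -4   -1    6    1   -4    0    3
     5   -2]]
0.0065683744471730894 0.10197881055036727
watch [ 0.49590877 -0.00427897  0.02520767]
spare [0.50103667 0.08404863 0.01265628]
```

View pics/A.png

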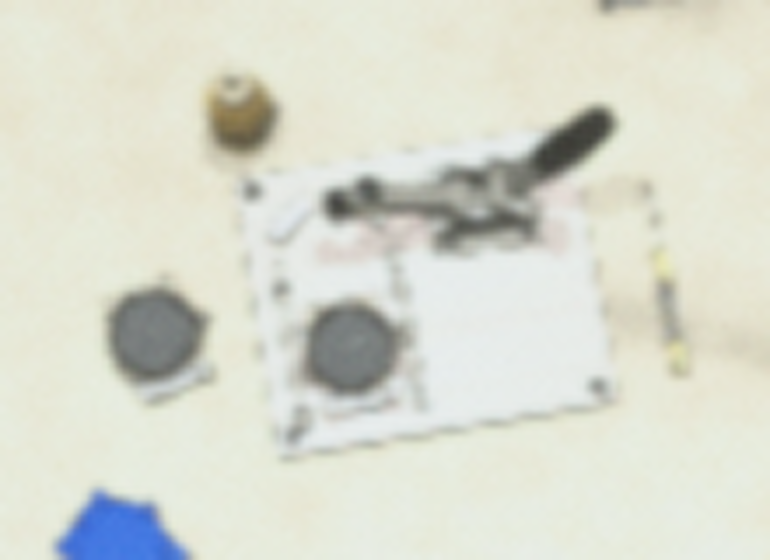

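View pics/B.png

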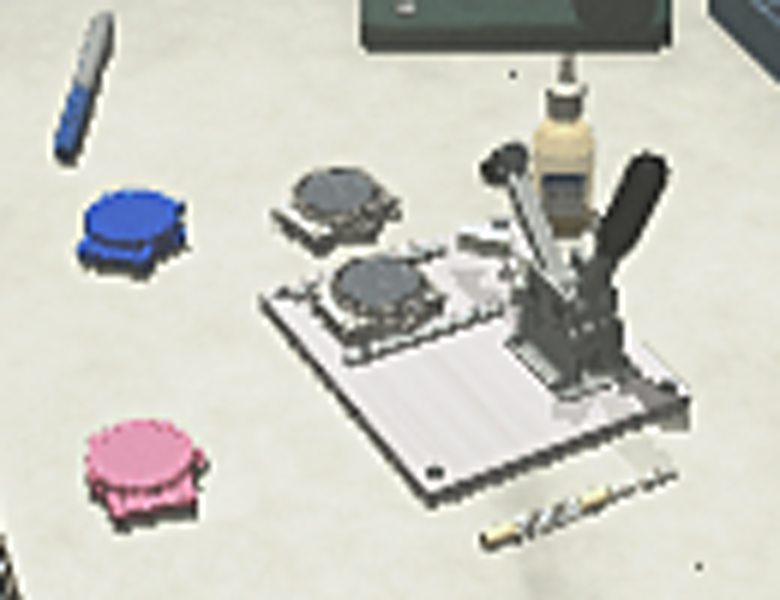

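```bash
python3 - <<'E'
from h import *
from scipy.optimize import least_squares
T=dict(np.load('pics/top0.npz'));S=dict(np.load('pics/side0.npz'))
def ray(c,xy,z):
    K=c['intrinsics'];r=c['R'].T@np.linalg.inv(K)@[xy[0],xy[1],1];o=-c['R'].T@c['t'];return o+r*(z-o[2])/r[2]
pa=lambda x,y:((x+.5)/7-.5+265,(y+.5)/7-.5+155)
pb=lambda x,y:((x+.5)/6-.5+245,(y+.5)/6-.5+165)
C=[(T,pa(283,456),(-85,40)),(T,pa(617,400),(-85,-115)),(T,pa(242,178),(45,40)),(S,pb(432,498),(-85,-115)),(S,pb(263,300),(-85,40)),(S,pb(688,393),(45,-115))]
P=[(ray(c,p,.010)[:2],np.array(f)/1e3) for c,p,f in C]
def tf(x,f):
    c,s=np.cos(x[2]),np.sin(x[2]);return np.array(x[:2])+np.array([c*f[0]-s*f[1],s*f[0]+c*f[1]])
r=least_squares(lambda x:np.concatenate([tf(x,f)-p for p,f in P]),[.52,0,0])
print(r.x,(r.fun*1000).round(1))
x=r.x;np.save('fx.npy',x)
def inv(p):
    c,s=np.cos(x[2]),np.sin(x[2]);d=p[:2]-x[:2];return np.array([c*d[0]+s*d[1],-s*d[0]+c*d[1]])*1000
for n,c,p,z in[('watch T',T,pa(352,347),.027),('watch S',S,pb(380,287),.027),('spareT',T,pa(155,333),.017),('bottle top',T,pa(233,88),.095),('bottleS',S,pb(567,60),.095),('lever end T',T,pa(602,120),.139),('bar end',T,pa(342,203),.09),('bar end S',S,pb(505,160),.09)]:
    w=ray(c,p,z);print(n,w.round(4),'fix',inv(w).round(1))
E
```

```text
[0.53883835 0.00451405 0.17512802] [-0.4 -1.   0.5 -4.2  0.2  1.5 -1.1  1.5 -1.2  4.   2.1 -1.9]
watch T [ 0.4951 -0.0008  0.027 ] fix [-44.    2.4]
watch S [ 0.4948 -0.0051  0.027 ] fix [-45.   -1.8]
spareT [0.5029 0.0878 0.017 ] fix [-20.8  88.3]
bottle top [0.5959 0.0501 0.095 ] fix [64.1 34.9]
bottleS [0.6011 0.0431 0.095 ] fix [68.1 27.1]
lever end T [ 0.5713 -0.107   0.139 ] fix [  12.5 -115.4]
bar end [0.5464 0.0027 0.09  ] fix [ 7.1 -3.1]
bar end S [ 0.5475 -0.0178  0.09  ] fix [  4.6 -23.5]
```

Emit:
drive_tool:
  commands:
    - [[0, 0, 0, 0, 0, -0.88, 255], [0, 0, 0, 0, 0, -0.88, 255], [0, 0, 0, 0, 0, -0.88, 255], [0, 0, 0, 0, 0, -0.88, 255], [0, 0, 0, 0, 0, -0.88, 255], [0, -0.8, 0, 0, 0, 0, 255], [0, -0.8, 0, 0, 0, 0, 255], [0, -0.8, 0, 0, 0, 0, 255], [0, -0.8, 0, 0, 0, 0, 255], [0, -0.8, 0, 0, 0, 0, 255]]

```text
time_s: 1.1
eef_pos: [0.2796, 0.3216, 0.4043]
eef_rot: [-0.0, -0.087, 0.996, -0.0]
wrist_force: [0.2, -0.6, -0.2]
opening: -0.001
```

Emit:
drive_tool:
  commands:
    - [[-0.15, -0.8, 0.2, 0, 0, 0, 255], [-0.15, -0.8, 0.2, 0, 0, 0, 255], [-0.15, -0.8, 0.2, 0, 0, 0, 255], [-0.15, -0.8, 0.2, 0, 0, 0, 255], [-0.15, -0.8, 0.2, 0, 0, 0, 255], [-0.15, -0.8, 0.2, 0, 0, 0, 255], [-0.15, -0.8, 0.2, 0, 0, 0, 255], [-0.15, -0.8, 0.2, 0, 0, 0, 255], [-0.15, -0.8, 0.2, 0, -0.6, 0, 255], [0, 0, 0, 0, -0.65, 0, 255]]

```text
time_s: 2.1
eef_pos: [0.4096, -0.0236, 0.3139]
eef_rot: [0.088, -0.084, 0.993, 0.007]
wrist_force: [-0.4, 0.5, 0.5]
opening: -0.002
```

```bash
cat >> h.py <<'E'
from scipy.spatial.transform import Rotation as Ro
FX=np.load('fx.npy')
def fix(p):
    c,s=np.cos(FX[2]),np.sin(FX[2]);d=np.array(p[:2])-FX[:2];return np.array([c*d[0]+s*d[1],-s*d[0]+c*d[1],p[2]])*1000
def st():
    o=ctrl.get_obs();w,x,y,z=o['eef_rot'];R=Ro.from_quat([x,y,z,w]).as_matrix()
    F=Ro.from_euler('z',-FX[2]).as_matrix()
    print('t',o['time_s'],'tcp fx',fix(o['eef_pos']).round(1),'tip fx',fix(o['eef_pos']+R@[0,0,.173]).round(1),'force fx',(F@o['wrist_force']).round(1),'open',round(float(o['opening']),3));print((F@R).round(3).tolist())
    return o,R
E
python3 - <<'E'
from h import *
st();c=snap('side','s1')
p=c['pixels'][:,:,::-1]
o=ctrl.get_obs();X=c['R']@np.array(o['eef_pos'])+c['t'];k=c['intrinsics']@X;print(k[:2]/k[2])
cv2.imwrite('pics/s1c.png',cv2.resize(p[60:270,180:400],None,fx=2.8,fy=2.8,interpolation=cv2.INTER_CUBIC))
E
```

```text
t 2.1 tcp fx [-132.1   -5.1  313.9] tip fx [-101.7   -5.5  143.6] force fx [-0.3  0.5  0.5] open -0.002
[[-0.984, 0.006, 0.176], [0.006, 1.0, -0.002], [-0.176, -0.001, -0.984]]
[270.07200403 115.26860659]
```

View pics/s1c.png

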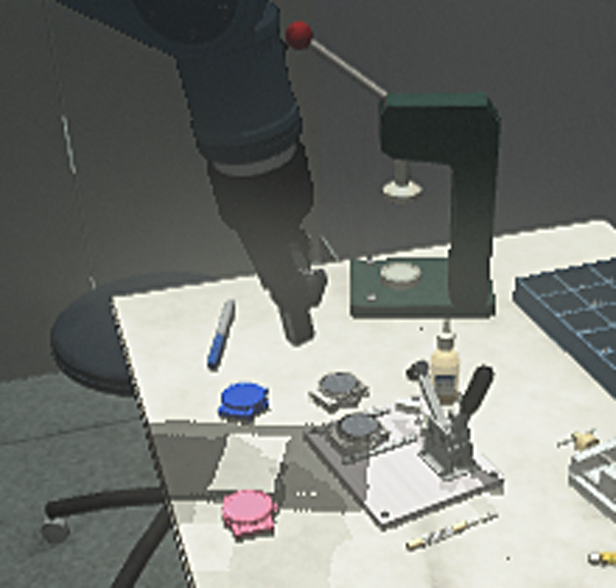

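Emit:
drive_tool:
  commands:
    - [[0.09, 0.02, 0.5, 0, 0, 0, 255], [0.09, 0.02, 0.5, 0, 0, 0, 255], [0.09, 0.02, 0.5, 0, 0, 0, 255], [0.09, 0.02, 0.5, 0, 0, 0, 255], [0.06, 0.02, 0.35, 0, 0, 0, 255], [0.03, 0, 0.16, 0, 0, 0, 255], [0, 0, 0, 0, 0, 0, 255]]

```text
time_s: 2.85
eef_pos: [0.4067, -0.0144, 0.1863]
eef_rot: [0.085, -0.087, 0.993, 0.008]
wrist_force: [0.2, -0.0, 0.3]
opening: -0.001
```

```bash
python3 - <<'E'
from h import *
st();c=snap('side','s2');d=snap('top','t2')
p=c['pixels'][:,:,::-1];q=d['pixels'][:,:,::-1]
a=cv2.resize(p[165:255,255:365],None,fx=5,fy=5,interpolation=cv2.INTER_CUBIC)
b=cv2.resize(q[155:235,265:375],None,fx=5,fy=5,interpolation=cv2.INTER_CUBIC)
cv2.imwrite('pics/s2c.png',a)
E
```

```text
t 2.85 tcp fx [-133.4    4.4  186.3] tip fx [-103.9    4.6   15.9] force fx [ 0.2 -0.1  0.3] open -0.001
[[-0.985, 0.001, 0.171], [0.001, 1.0, 0.001], [-0.171, 0.002, -0.985]]
```

View pics/s2c.png

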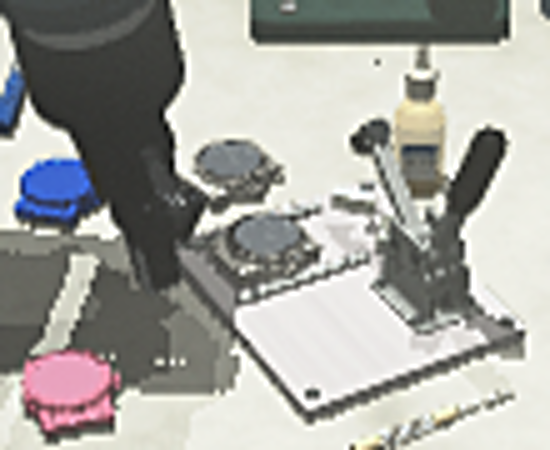

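Emit:
drive_tool:
  commands:
    - [[-0.1, -0.04, 0.017, 0, 0, 0, 255], [-0.1, -0.04, 0.017, 0, 0, 0, 255], [-0.1, 0, 0.017, 0, 0, 0, 255], [-0.1, 0, 0.017, 0, 0, 0, 255], [-0.1, 0, 0.017, 0, 0, 0, 255], [-0.1, 0, 0.017, 0, 0, 0, 255]]

```text
time_s: 3.55
eef_pos: [0.4383, -0.0136, 0.1874]
eef_rot: [0.087, -0.086, 0.992, 0.008]
wrist_force: [-0.7, 0.4, 0.8]
opening: -0.001
```

Emit:
drive_tool:
  commands:
    - [[-0.1, 0, 0.017, 0, 0, 0, 255], [-0.1, 0, 0.017, 0, 0, 0, 255], [-0.1, 0, 0.017, 0, 0, 0, 255], [-0.1, 0, 0.017, 0, 0, 0, 255]]

```text
time_s: 3.95
eef_pos: [0.4583, -0.0101, 0.1874]
eef_rot: [0.087, -0.086, 0.992, 0.008]
wrist_force: [0.3, 0.3, -0.4]
opening: 0.003
```

```bash
python3 - <<'E'
from h import *
st()
E
```

```text
t 3.95 tcp fx [-81.8  -0.4 187.4] tip fx [-51.8  -0.4  17.1] force fx [ 0.4  0.2 -0.4] open 0.003
[[-0.985, 0.002, 0.174], [0.002, 1.0, -0.0], [-0.174, 0.0, -0.985]]
```

```bash
python3 - <<'E'
from h import *
c=snap('side','s3');d=snap('top','t3')
p=c['pixels'][:,:,::-1];q=d['pixels'][:,:,::-1]
a=cv2.resize(p[165:255,265:365],None,fx=6,fy=6,interpolation=cv2.INTER_CUBIC)
cv2.imwrite('pics/s3c.png',a)
E
```

```text
(no output)
```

View pics/s3c.png

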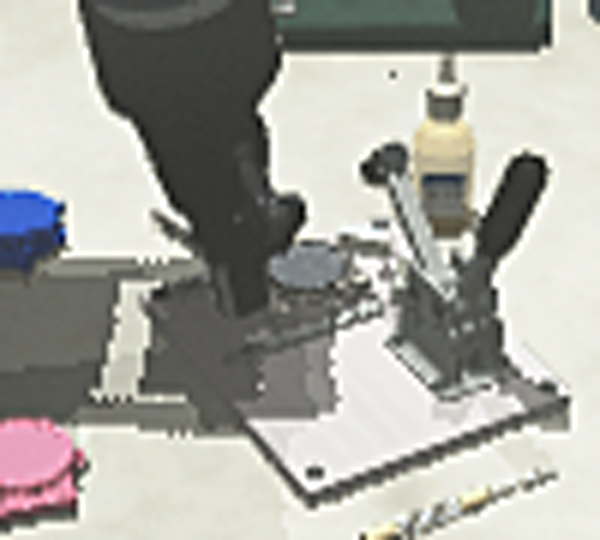

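Emit:
drive_tool:
  commands:
    - [[-0.1, 0, 0.037, 0, 0, 0, 255], [-0.08, 0, 0.014, 0, 0, 0, 255], [0, 0, 0, 0, 0, 0, 255]]

```text
time_s: 4.35
eef_pos: [0.4677, -0.0086, 0.1867]
eef_rot: [0.087, -0.086, 0.992, 0.007]
wrist_force: [-0.1, 0.6, -0.2]
opening: 0.0
```

Emit:
drive_tool:
  commands:
    - [[-0.04, 0, 0.007, 0, 0, 0, 255], [-0.04, 0, 0.007, 0, 0, 0, 255], [0, 0, 0, 0, 0, 0, 255]]

```text
time_s: 4.65
eef_pos: [0.4713, -0.0079, 0.1866]
eef_rot: [0.087, -0.086, 0.992, 0.008]
wrist_force: [-0.6, 0.2, 0.5]
opening: -0.004
```

```bash
cat > dial.py <<'E'
from h import *
import sys
def ray(c,xy,z):
    K=c['intrinsics'];r=c['R'].T@np.linalg.inv(K)@[xy[0],xy[1],1];o=-c['R'].T@c['t'];return o+r*(z-o[2])/r[2]
def dial(c,hint):
    # dial = gray-blue blob near the hint
    p=c['pixels'].astype(int);g=p.mean(2)
    m=((p[...,2]-p[...,0]>5)&(g>75)&(g<150)).astype(np.uint8)
    n,l,s,ce=cv2.connectedComponentsWithStats(m)
    i=min((i for i in range(1,n) if s[i,4]>25),key=lambda i:np.hypot(*(ce[i]-hint)))
    return ce[i],s[i,4],fix(ray(c,ce[i],.027)).round(1)
if __name__=='__main__':
    st()
    for f,h in(('s0' ,0),):pass
    S0=dict(np.load('pics/side0.npz'));print(dial(S0,(308,212)))
    c=snap('side',sys.argv[1]);print(dial(c,(317,209)))
E
python3 dial.py s4
```

```text
t 4.65 tcp fx [-68.7  -0.5 186.6] tip fx [-38.6  -0.5  16.3] force fx [-0.5  0.3  0.5] open -0.004
[[-0.985, 0.002, 0.174], [0.002, 1.0, -0.0], [-0.174, -0.0, -0.985]]
(array([307.71428571, 211.38095238]), np.int32(63), array([-43.3,   2.5,  27. ]))
(array([320.06896552, 207.79310345]), np.int32(58), array([-6.7,  0.5, 27. ]))
```

Emit:
drive_tool:
  commands:
    - [[-0.04, 0, 0.007, 0, 0, 0, 255], [-0.04, 0, 0.007, 0, 0, 0, 255], [0, 0, 0, 0, 0, 0, 255]]

```text
time_s: 5.0
eef_pos: [0.4754, -0.0072, 0.1867]
eef_rot: [0.087, -0.086, 0.992, 0.007]
wrist_force: [-0.1, -0.0, -0.3]
opening: 0.002
```

Emit:
drive_tool:
  commands:
    - [[-0.04, 0, 0.007, 0, 0, 0, 255], [0, 0, 0, 0, 0, 0, 255]]

```text
time_s: 5.2
eef_pos: [0.4773, -0.0068, 0.1866]
eef_rot: [0.087, -0.086, 0.992, 0.007]
wrist_force: [-0.0, -0.2, 0.5]
opening: -0.001
```

```bash
python3 dial.py s5
```

```text
t 5.2 tcp fx [-62.5  -0.5 186.6] tip fx [-32.4  -0.5  16.3] force fx [-0.  -0.2  0.5] open -0.001
[[-0.985, 0.002, 0.174], [0.001, 1.0, -0.0], [-0.174, -0.0, -0.985]]
(array([307.71428571, 211.38095238]), np.int32(63), array([-43.3,   2.5,  27. ]))
(array([321.87931034, 207.24137931]), np.int32(58), array([-1.1,  0.3, 27. ]))
```

Emit:
drive_tool:
  commands:
    - [[-0.02, 0, 0.0035, 0, 0, 0, 255], [-0.02, 0, 0.0035, 0, 0, 0, 255], [0, 0, 0, 0, 0, 0, 255]]

```text
time_s: 5.55
eef_pos: [0.479, -0.0064, 0.1865]
eef_rot: [0.087, -0.086, 0.992, 0.008]
wrist_force: [-0.3, -0.7, -0.1]
opening: 0.001
```

Emit:
drive_tool:
  commands:
    - [[-0.02, 0, 0.0035, 0, 0, 0, 255], [0, 0, 0, 0, 0, 0, 255]]

```text
time_s: 5.75
eef_pos: [0.4796, -0.0062, 0.1863]
eef_rot: [0.086, -0.086, 0.993, 0.008]
wrist_force: [-4.3, -1.0, 3.2]
opening: -0.0
```

```bash
python3 dial.py s6
```

```text
t 5.75 tcp fx [-60.2  -0.3 186.3] tip fx [-30.5  -0.2  15.9] force fx [-4.4 -0.2  3.2] open -0.0
[[-0.985, 0.001, 0.172], [0.001, 1.0, 0.0], [-0.172, 0.001, -0.985]]
(array([307.71428571, 211.38095238]), np.int32(63), array([-43.3,   2.5,  27. ]))
(array([322.625     , 206.91071429]), np.int32(56), array([ 1.4,  0.6, 27. ]))
```

Emit:
drive_tool:
  commands:
    - [[-0.02, 0, 0.0035, 0, 0, 0, 255], [0, 0, 0, 0, 0, 0, 255]]

```text
time_s: 6.0
eef_pos: [0.4801, -0.0059, 0.1861]
eef_rot: [0.085, -0.087, 0.993, 0.008]
wrist_force: [-7.9, -1.2, 5.4]
opening: -0.002
```

```bash
python3 dial.py s7
```

```text
t 6.0 tcp fx [-5.970e+01 -1.000e-01  1.861e+02] tip fx [-30.2   0.1  15.6] force fx [-8.   0.2  5.4] open -0.002
[[-0.985, 0.001, 0.17], [0.001, 1.0, 0.001], [-0.17, 0.001, -0.985]]
(array([307.71428571, 211.38095238]), np.int32(63), array([-43.3,   2.5,  27. ]))
(array([322.6       , 206.96363636]), np.int32(55), array([ 1.2,  0.4, 27. ]))
```

Emit:
drive_tool:
  commands:
    - [[0.1, 0, -0.017, 0, 0, 0, 255], [0.3, 0, -0.05, 0, 0, 0, 255], [0.4, 0, -0.07, 0, 0, 0, 255], [0.3, 0, -0.2, 0, 0, 0, 255], [0, 0, -0.7, 0, 0, 0, 255], [0, 0, -0.8, 0, 0, 0, 255], [0, 0, -0.8, 0, 0.6, 0, 255], [0, 0, -0.8, 0, 0.65, 0, 255], [0, 0, -0.2, 0, 0, 0, 255], [0, 0, 0, 0, 0, 0, 255]]

```text
time_s: 7.05
eef_pos: [0.4026, -0.0202, 0.3586]
eef_rot: [0.003, -0.087, 0.996, -0.001]
wrist_force: [-0.0, 0.4, -1.4]
opening: 0.003
```

```bash
python3 dial.py s8; python3 - <<'E'
from h import *
c=dict(np.load('pics/s8.npz'));p=c['pixels'][:,:,::-1]
t=snap('top','t8')['pixels'][:,:,::-1]
a=cv2.resize(p[170:255,275:375],(600,510),interpolation=cv2.INTER_CUBIC)
cv2.imwrite('pics/s8c.png',a)
E
```

```text
t 7.05 tcp fx [-138.5   -0.6  358.6] tip fx [-137.4   -1.1  185.6] force fx [ 0.1  0.4 -1.4] open 0.003
[[-1.0, 0.001, 0.006], [0.001, 1.0, -0.003], [-0.006, -0.003, -1.0]]
(array([307.71428571, 211.38095238]), np.int32(63), array([-43.3,   2.5,  27. ]))
(array([322.3442623, 206.6557377]), np.int32(61), array([ 1.3,  2. , 27. ]))
```

View pics/s8c.png

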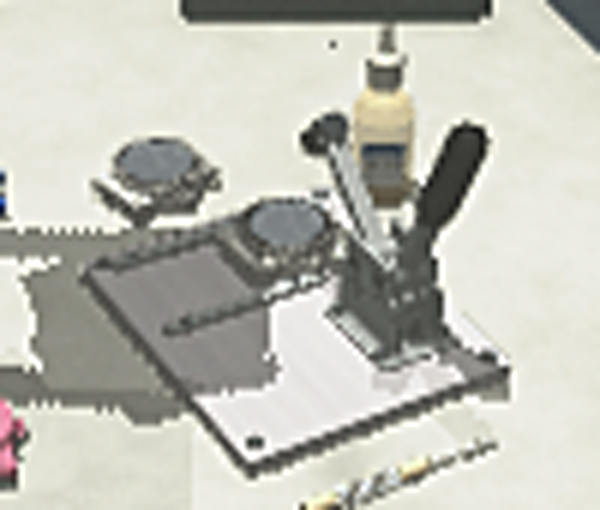

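Emit:
drive_tool:
  commands:
    - [[-0.5, -0.25, 0, 0, 0, 0, 255], [-0.5, -0.25, 0, 0, 0, 0, 255], [-0.5, -0.25, 0, 0, 0, 0, 255], [-0.5, -0.25, 0, 0, 0, 0, 255], [-0.5, -0.25, 0, 0, 0, 0, 255], [-0.5, -0.23, 0, 0, 0, 0, 255], [0, 0, 0.5, 0, 0, 0, 255], [0, 0, 0.5, 0, 0, 0, 255], [0, 0, 0.28, 0, 0, 0, 255], [0, 0, 0, 0, 0, 0, 255]]

```text
time_s: 8.15
eef_pos: [0.5605, -0.0666, 0.2885]
eef_rot: [-0.003, -0.087, 0.996, 0.002]
wrist_force: [-0.7, 0.5, 0.3]
opening: 0.001
```

```bash
python3 - <<'E'
from h import *
st()
t=snap('top','t9')['pixels'][:,:,::-1];p=snap('side','s9')['pixels'][:,:,::-1]
a=cv2.resize(p[130:260,270:400],(600,600),interpolation=cv2.INTER_CUBIC)
cv2.imwrite('pics/s9c.png',a)
E
```

```text
t 8.15 tcp fx [  9.  -73.8 288.5] tip fx [  7.9 -73.1 115.5] force fx [-0.6  0.6  0.3] open 0.001
[[-1.0, 0.002, -0.006], [0.002, 1.0, 0.004], [0.006, 0.004, -1.0]]
```

View pics/s9c.png

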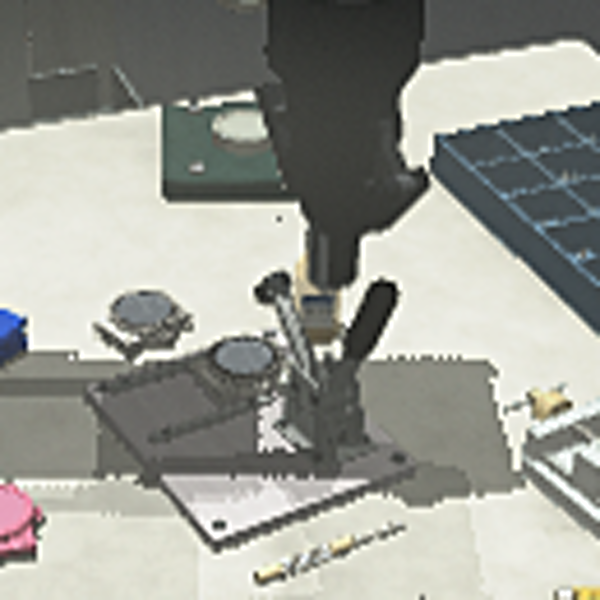

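Emit:
drive_tool:
  commands:
    - [[-0.08, -0.1, -0.1, 0, 0, 0, 255], [0, -0.1, 0, 0, 0, 0, 255], [0, -0.1, 0, 0, 0, 0, 255], [0, 0, 0, 0, 0, 0, 255]]

```text
time_s: 8.65
eef_pos: [0.569, -0.082, 0.2985]
eef_rot: [0.001, -0.086, 0.996, -0.0]
wrist_force: [-0.9, 0.1, -0.0]
opening: -0.006
```

Emit:
drive_tool:
  commands:
    - [[0, -0.1, 0, 0, 0, 0, 255], [0, 0, 0, 0, 0, 0, 255]]

```text
time_s: 8.85
eef_pos: [0.5695, -0.0861, 0.2976]
eef_rot: [-0.0, -0.086, 0.996, 0.001]
wrist_force: [-0.2, 3.7, 2.1]
opening: -0.001
```

```bash
python3 - <<'E'
from h import *
st()
E
```

```text
t 8.85 tcp fx [ 14.4 -94.5 297.6] tip fx [ 14.3 -94.3 124.6] force fx [0.5 3.7 2.1] open -0.001
[[-1.0, 0.002, -0.0], [0.002, 1.0, 0.001], [0.0, 0.001, -1.0]]
```

Emit:
drive_tool:
  commands:
    - [[0, -0.15, 0.073, 0, 0, 0, 255], [0, -0.15, 0.073, 0, 0, 0, 255], [0, -0.133, 0.095, 0, 0, 0, 255], [0, -0.133, 0.095, 0, 0, 0, 255]]

```text
time_s: 9.25
eef_pos: [0.5746, -0.1146, 0.2805]
eef_rot: [0.0, -0.087, 0.996, -0.0]
wrist_force: [0.5, 3.4, 1.9]
opening: 0.001
```

Emit:
drive_tool:
  commands:
    - [[0, -0.112, 0.121, 0, 0, 0, 255], [0, -0.112, 0.121, 0, 0, 0, 255], [0, -0.067, 0.104, 0, 0, 0, 255], [0, -0.067, 0.104, 0, 0, 0, 255], [0, -0.051, 0.113, 0, 0, 0, 255], [0, -0.051, 0.113, 0, 0, 0, 255], [0, 0, 0, 0, 0, 0, 255]]

```text
time_s: 9.95
eef_pos: [0.578, -0.1367, 0.246]
eef_rot: [-0.001, -0.087, 0.996, 0.0]
wrist_force: [0.3, 0.9, -0.9]
opening: -0.0
```

```bash
python3 - <<'E'
from h import *
st()
t=snap('top','t10')['pixels'][:,:,::-1];p=snap('side','s10')['pixels'][:,:,::-1]
a=cv2.resize(p[160:260,280:380],(600,600),interpolation=cv2.INTER_CUBIC)
cv2.imwrite('pics/s10c.png',a)
E
```

```text
t 9.95 tcp fx [  14.  -145.9  246. ] tip fx [  13.8 -145.8   73. ] force fx [ 0.5  0.8 -0.9] open -0.0
[[-1.0, 0.002, -0.001], [0.002, 1.0, 0.001], [0.001, 0.001, -1.0]]
```

View pics/s10c.png

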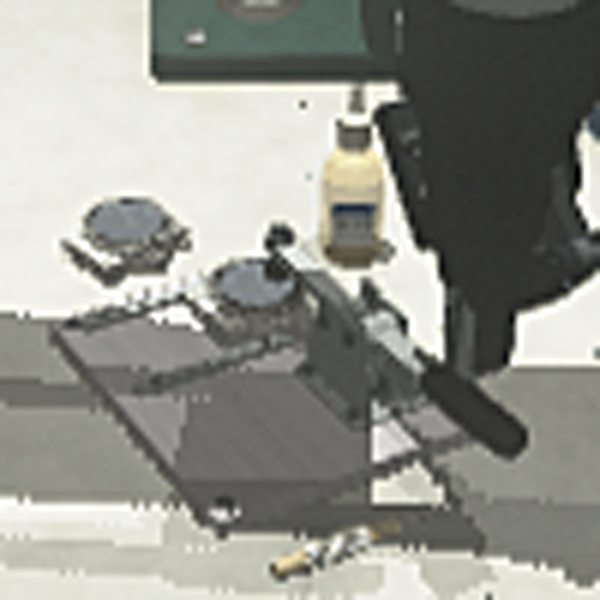

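The lever has snapped down ahead of the fingers and the pad is on the watch. I'll follow it down gently to confirm it is at its stop.

Emit:
drive_tool:
  commands:
    - [[0, -0.04, 0.1, 0, 0, 0, 255], [0, -0.02, 0.08, 0, 0, 0, 255], [0, 0, 0, 0, 0, 0, 255]]

```text
time_s: 10.35
eef_pos: [0.5787, -0.1395, 0.2374]
eef_rot: [-0.0, -0.087, 0.996, 0.0]
wrist_force: [-0.4, 0.2, -1.0]
opening: -0.003
```

Emit:
drive_tool:
  commands:
    - [[0, 0, 0.04, 0, 0, 0, 255], [0, 0, 0.02, 0, 0, 0, 255], [0, 0, 0, 0, 0, 0, 255]]

```text
time_s: 10.65
eef_pos: [0.579, -0.1396, 0.2353]
eef_rot: [0.0, -0.087, 0.996, -0.0]
wrist_force: [-0.7, -0.6, 2.6]
opening: 0.001
```

Emit:
drive_tool:
  commands:
    - [[0, 0, -0.3, 0, 0, 0, 255], [0, 0, -0.8, 0, 0, 0, 255], [0, 0, -0.8, 0, 0, 0, 255], [0.5, 0, -0.8, 0, 0, 0, 255], [0.8, 0, 0, 0, 0, 0, 255], [0.8, 0, 0, 0, 0, 0, 255], [0.8, 0, 0, 0, 0, 0, 255], [0, 0, 0, 0, 0, 0, 255], [0, 0, 0, 0, 0, 0, 255]]

```text
time_s: 11.55
eef_pos: [0.4358, -0.1648, 0.3714]
eef_rot: [0.001, -0.086, 0.996, -0.001]
wrist_force: [-0.0, 0.1, 0.4]
opening: 0.003
```

```bash
python3 dial.py s11; python3 - <<'E'
from h import *
p=np.load('pics/s11.npz')['pixels'][:,:,::-1];t=snap('top','t11')['pixels'][:,:,::-1]
a=cv2.resize(p[170:260,270:370],(440,396),interpolation=cv2.INTER_CUBIC)
b=cv2.resize(t[155:235,275:365],(360,320),interpolation=cv2.INTER_CUBIC)
o=np.zeros((396,800,3),np.uint8);o[:,:440]=a;o[:320,440:]=b
cv2.imwrite('pics/e.png',o)
E
```

```text
t 11.55 tcp fx [-131.  -148.8  371.4] tip fx [-130.6 -149.   198.4] force fx [-0.   0.1  0.4] open 0.003
[[-1.0, 0.003, 0.002], [0.003, 1.0, -0.002], [-0.002, -0.002, -1.0]]
(array([307.71428571, 211.38095238]), np.int32(63), array([-43.3,   2.5,  27. ]))
(array([321.4       , 207.13333333]), np.int32(45), array([-2. ,  1.3, 27. ]))
```

View pics/e.png

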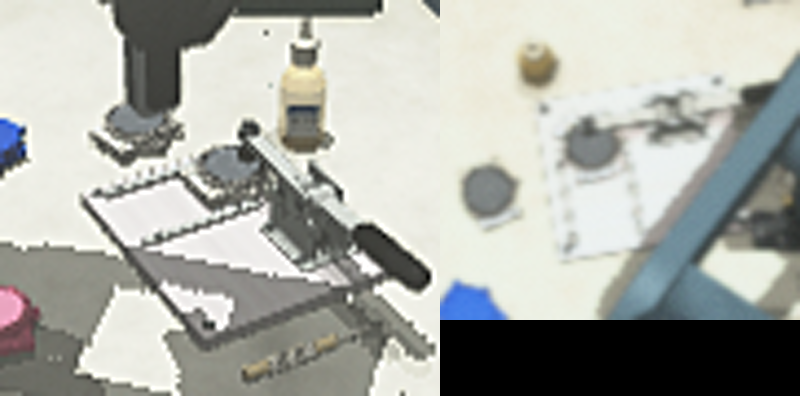

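```bash
python3 - <<'E'
from dial import *
for f in('s8','s11'):
    p=np.load(f'pics/{f}.npz')['pixels'].astype(int);g=p.mean(2)
    m=(p[...,2]-p[...,0]>5)&(g>75)&(g<150);m=m[195:220,305:340]
    v,u=np.nonzero(m);print(f,u.min()+305,v.min()+195,v.max()+195,[int(np.nonzero(r)[0].min()+305) for r in m if r.any()])
print(ctrl.hand_in())
E
```

```text
s8 305 195 210 [305, 305, 305, 305, 324, 319, 318, 317, 317, 317, 319, 322]
s11 305 195 210 [335, 306, 305, 305, 319, 318, 317, 317, 317, 319, 322]
the job is handed in; nothing more can be done
None
```

The watch is fully home against the V stop and the toggle clamp is locked with its pad on it. I handed the job in at about 11.6 s, with the robot clear of everything.

- **Watch:** I pushed it along the rails with the closed fingers. It moved about 44 mm, then stopped against the V stop at about 8 N. The dial measured within about 1–2 mm of its home position.
- **Clamp:** I pushed the lever over its dead point, and it snapped down ahead of the fingers. A light touch of about 2.6 N found it at the height expected for the lock, with the fingertips at z 62 mm. After I retreated, it stayed down with the pad on the watch.
- **Other things on the bench:** I never touched them, and the ones in my last close-up views were where they had been. I did not check the marker, tweezers, tin or loupe again.

**Checks that disagreed:**
- The top and side cameras differed by about 4 mm across the rails.
- The last dial measurement read −2 mm along the rails, instead of +1.3 mm before clamping. The pad now covers part of the dial, and its free left edge is at the same pixels before and after, so I take the watch as not having moved.

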